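# Dock the draughts box and draw off its tight lid

## Robot

A 6-joint arm with a two-finger parallel gripper is mounted at the origin on the work surface. World frame = base frame: x ahead of the robot, y to its left, z up, the work surface at z = 0. Lengths are in mm, angles in rad, forces in N, time in s.
With the tool pointing down it reaches from about 275 to 1000 mm from the base axis. Payload 8.4 kg.
Tool frame: the origin (TCP) lies midway between the tips of the shut fingers; the grasp point (between the pads) lies 19 mm behind it; z points along the fingers, y is the line along which they close (so a half turn about z gives the same grasp; the last joint's range is limited). The gripper opens to 85 mm and grips with 20 to 120 N. Pads are 22 mm wide; open, the fingers measure 114 mm over their backs; the gripper's body (76 mm by 85 mm) begins 54 mm behind the grasp point. The pads swing forward as they close: fully open they stand 13 mm farther back than shut.
Start: joints at [1.34, 0.353, 1.633, -0, 1.155, -0.002], TCP at [141.754, 608.715, 231.281] pointing down, gripper open.
Joint ranges: [-2.63, 2.63], [-0.92, 2.1], [0.06, 2.66], [-1.3, 4.44], [0, 2.69], [-3.02, 3.02]. Speed limits (rad/s): [2.22, 2.22, 2.79, 3.14, 3.14, 3.14].

## Interface

Orientations are given as [roll, pitch, yaw] about the fixed x, y, z axes, in that order (R = Rz(yaw) Ry(pitch) Rx(roll)).
In Python, from rig import r gives the robot as it stands.
- The arm moves only by the tool servo_tool, never from a script. Its argument "deltas" is a list of rows, each an object of numbers: "x", "y", "z": the shift along the world's x, y, z in mm; "rx", "ry", "rz": the turn, a rotation vector about the world's x, y, z in rad; "gripper": the gripper's target within -1 to 1 (fully open at 1, half-way at 0, shut at -1). A call has 1 to 10 rows; each row is the pose to reach, as a shift and turn from the pose commanded when the call began; what a row does not reach only later rows make up. A row lasts 1/10 s, in which the tool goes at most 50 mm and 8.59 degrees, less where a joint would pass 70% of its speed; a pose out of reach is approached as far as the arm can. A call with a gripper value outside its range is refused whole. The fingers move at their own pace and stop on an object; "newtons" is the grip in N (left out, the last holds). Time passes only in rows, so rows that repeat a pose let the fingers close. It gives the time, the measured TCP pose, the force, the opening and the grip force at its end, in the units of the state.
- r.sense(): the state, without advancing time (a new reading comes with each control period).
- r.grab_frame(name): name is "side" or "top"; returns the picture (480x640x3 uint8, blue, green, red); there is no depth.
- r.camera_params(name): a dict with "mtx" (3x3 intrinsics, pixels), "D" ([k1, k2, p1, p2, k3] as OpenCV has them; the pictures are not rectified), "eye" and "orientation" of the camera in the world. Camera axes: x right, y down, z forward; pixel columns grow to the right and rows downward; lengths in mm; the calibration is good to about 2 mm. A picture is of the moment at which its call begins. camera_params takes no time and is no camera call.
- r.sign_off(): hands the job in; it is judged then, once.
Trained networks look in the newest picture that a camera, given by its name, has taken for a name from the list of things; names that differ only in an ending like _2 or _b are one class to them, and where a whole thing is asked for, a point or a joint stands for the part that bears it (a point fixed in the world has none). Each returns a list of dicts, best first, with "conf" (0 to 1); they miss things now and then, are a little off and sometimes report something else, mostly with a low value. They report only what shows in the picture. A call takes as long as a camera call. They do not tell look-alikes from the thing itself.
- r.recognise(name, camera): "box" ([left, top, width, height] in pixels, round what is visible of it).
The state is a dict: "clock": time; "qpos": joint angles; "qvel": joint speeds; "joint_efforts": joint torques, N m; "eef_pos": TCP position; "tcp_rot": TCP orientation; "contact_force": force on the tool from outside, world axes, zero at the start; "wrist_torque": the same for the moment, N m; "opening": opening from 0.0 (shut) to 1.0 (fully open); "grasp_force": force on a finger pad.
Only numpy, scipy, OpenCV 4.12 (cv2) and the standard library are available. Lean on these libraries where they do the work, as an engineer would, in place of code of your own. Each camera call takes 0.05 s, during which the arm holds its last target. There are 200 camera calls.

## Task

Pushing or pulling it by the upright fin on its base, slide the draughts box, lid end first, under the two hold-down rails until it is fully home against the end stop, and let go of it. Only then take hold of the lid, draw it straight up off the box without tilting it, and set it down gently, right way up, in the middle of the wooden board. Leave the box home in its rails and the other things where they are.

Things in the scene. Friction and masses are not known exactly. Their poses are not given: they have to be found in the camera images.
- base: Base of the draughts box, grey plastic, 0.4 to 0.65 kg. Origin: centre of the underside of its flat foot; z up; x runs from the fin end (-x) to the lid end (+x). Foot 190 (x) x 108 (y) x 6 mm. The box body, 96 x 56 mm, top at z = 58 mm, stands on it at x = +38, y = 0. Fin: see fin_top. Sliding the foot along the ledge takes about 3 to 6 N.
- fin_top (a point): Middle of the top edge of the base's fin: x = -70, y = 0, z = 66 mm in the base's frame, axes as the base's. The fin is an upright plate 40 mm long (x), 14 mm thick (y), from z = 6 to 66 mm, free on both sides: pinch it across y from above.
- lid: Deep lid, grey plastic, 0.13 kg. Origin: centre of its open underside; z up, x along its length. 106 (x) x 66 (y) x 50 mm, plus a rib on top. When on: origin at x 38, y 0, z 12 mm of the base's frame, axes parallel. Spring pads on the base grip it: drawing it off takes about 9 to 16 N for 40 mm, more than the base weighs, so the base comes along unless held down. Clear after 46 mm.
- rib_top (a point): Middle of the top edge of the rib on the lid: x = 0, y = 0, z = 86 mm in the lid's frame (98 mm above the ledge while the lid is on), axes as the lid's. The rib is 60 mm long (x), 14 mm thick (y), 36 mm high (lid z = 50 to 86 mm), free on both sides: pinch it across y from above.
- dock: Two aluminium hold-down rails and an end stop fixed to the ledge, 13 mm high, no floor plate. Origin on the ledge; x = insertion direction. With the box home the base's frame coincides with this one. Flared mouth from x = -51 to -20 mm, rails to +95, where the stop is. 114 mm between the walls (3 mm play each side of the foot). Lips 9 to 13 mm up reach in to y = +-42 mm over the foot.
- board: Small chequered wooden board, fixed, 180 (x) x 160 (y) x 12 mm. Origin: centre of its underside, on the ledge; its top is 12 mm up.
- dice_cup: Bystander, not to be disturbed: dice cup, black plastic, 72 mm wide, 85 mm high. Origin: centre of its underside.
- bowl: Bystander, not to be disturbed: white ceramic bowl of bottle caps, 124 mm wide, 45 mm high. Origin: centre of its underside.
- bell: Bystander, not to be disturbed: steel press bell, 90 mm wide, 62 mm high. Origin: centre of its underside.
- man_a: Bystander, not to be disturbed: loose draughts piece, 48 mm wide, 12 mm high. Origin: centre of its underside.
- man_b: Bystander, not to be disturbed: loose draughts piece, 48 mm wide, 12 mm high. Origin: centre of its underside.
- man_c: Bystander, not to be disturbed: loose draughts piece, 48 mm wide, 12 mm high. Origin: centre of its underside.
- chess_box: Bystander, not to be disturbed: closed flat plastic chess box, 100 x 170 x 45 mm. Origin: centre of its underside.
Mind the look-alikes: they are no part of the job. Leave any orange look-alike of the dock alone.

How it is judged:
By the outcome, as a careful person would: the job done as asked, in the order asked, and still so for the second after the job is handed in, with the robot touching nothing.
It also fails if it takes over 70 s, if anything falls off the work surface, if the arm or the gripper's body presses on something with over 40 N, if the wrist force passes 120 N, or if a joint passes its speed limit or range.

## Working session

There is one attempt and no reset: what is moved stays moved. The work goes in short steps, Python scripts to look and compute and a tool call to move; the robot and the scene stay as the last step left them, time stands still between calls to the robot, and variables do not carry over. Pictures are saved under pics/ and viewed, at most 10 in all, crops included, and the job is handed in when it is done.

Besides the shell and the picture viewer there is one more tool, called after "Request:" by a JSON object that holds its "api" and its "payload", one argument or row to a line. servo_tool: Moves the arm, as the interface text tells. Its arguments: {"type":"object","properties":{"deltas":{"type":"array","items":{"type":"object","properties":{"x":{"type":"number"},"y":{"type":"number"},"z":{"type":"number"},"rx":{"type":"number"},"ry":{"type":"number"},"rz":{"type":"number"},"gripper":{"type":"number"}}}},"newtons":{"type":"number"}},"required":["deltas"]}

```bash
ls; mkdir -p pics; python3 - <<'E'
from rig import r
import cv2
for c in("top","side"):
    cv2.imwrite(f"pics/{c}0.png",r.grab_frame(c))
    p=r.camera_params(c);print(c,{k:(v.tolist() if hasattr(v,'tolist') else v) for k,v in p.items()})
    for n in("base","fin_top","lid","rib_top","dock","board"):
        print(n,[(d["box"],round(d["conf"],2)) for d in r.recognise(n,c)][:3])
print(r.sense())
E
```

```text
pics
top {'mtx': [[624.0104052376439, 0.0, 314.8001174955866], [0.0, 624.0104052376439, 244.1005769383692], [0.0, 0.0, 1.0]], 'D': [-0.022188127037773342, 0.0, 0.0, 0.0, 0.0], 'eye': [342.08060386578256, 20.282914424888347, 1688.1745955047097], 'orientation': [-3.0470511278335737, 0.020321804818261402, -1.5954117317446876]}
base [([314.5, 198.7, 65.9, 35.8], 0.83), ([439.5, 213.0, 65.0, 69.8], 0.35)]
fin_top [([310.2, 196.6, 73.2, 39.0], 0.94)]
lid [([313.2, 198.5, 40.8, 31.0], 0.84)]
rib_top []
dock [([215.5, 191.6, 56.2, 51.2], 0.97), ([125.4, 155.8, 59.8, 57.3], 0.93), ([161.2, 323.2, 60.1, 52.6], 0.62)]
board [([438.0, 211.8, 68.4, 69.7], 0.77), ([233.4, 280.7, 32.5, 31.6], 0.29)]
side {'mtx': [[535.9930723471447, 0.0, 323.3810281060226], [0.0, 535.9930723471447, 243.98521409354726], [0.0, 0.0, 1.0]], 'D': [0.007266208767127946, 0.0, 0.0, 0.0, 0.0], 'eye': [470.6145306252717, -797.7290926923607, 948.9848932288929], 'orientation': [-2.3762782884247313, 0.009033281912705915, -0.06808442965019723]}
base [([330.1, 259.1, 49.5, 68.2], 0.79), ([338.3, 236.8, 32.6, 54.8], 0.24)]
fin_top
[... 340 characters left out ...]
87.5], 0.68)]
{'clock': 0.7, 'qpos': array([ 1.33959983e+00,  3.52959193e-01,  1.63338686e+00, -8.88382495e-06,
        1.15518910e+00, -2.38602915e-03]), 'qvel': array([-0.00201576,  0.00057218, -0.00107254, -0.00037675,  0.0006332 ,
       -0.00113307]), 'joint_efforts': array([-8.62829129e-04, -6.05011582e+01, -3.42390525e+01, -1.02157514e-04,
        1.05199510e-03,  8.00567420e-06]), 'eef_pos': array([141.75994141, 608.72788469, 231.31210275]), 'tcp_rot': array([3.14153518e+00, 8.26492441e-06, 2.91278577e+00]), 'contact_force': array([ 0.11021431, -0.02918741, -0.15824187]), 'wrist_torque': array([ 0.01950224, -0.00611053, -0.00799683]), 'grasp_force': 0.0, 'opening': 0.999214542513307}
```

View pics/top0.png

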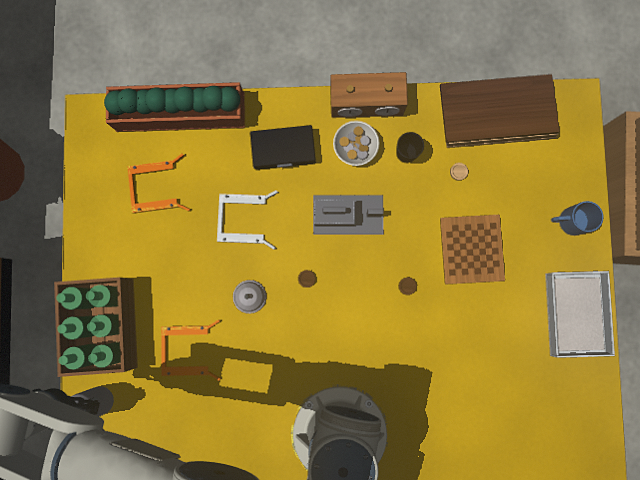

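View pics/side0.png

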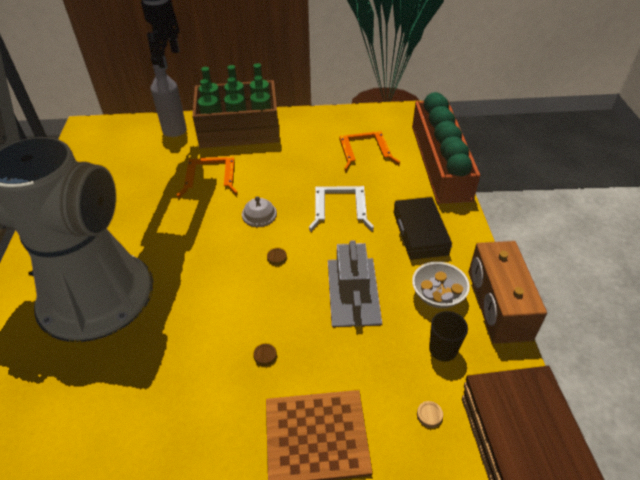

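The top view shows the grey box at about (348,214) with its lid end to the left. The white dock is at (248,218) with its mouth to the right, and the board is at (472,249). The other docks are orange look-alikes. The side view agrees. I'll enlarge for corner picking.

```bash
python3 - <<'E'
import cv2,numpy as np
t=cv2.imread("pics/top0.png");s=cv2.imread("pics/side0.png")
a=cv2.resize(t[180:260,205:405],None,fx=4,fy=4,interpolation=cv2.INTER_CUBIC)
b=cv2.resize(s[175:335,295:395],None,fx=3.5,fy=3.5,interpolation=cv2.INTER_CUBIC)
cv2.imwrite("pics/a.png",a);cv2.imwrite("pics/b.png",b)
E
```

```text
(no output)
```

View pics/a.png

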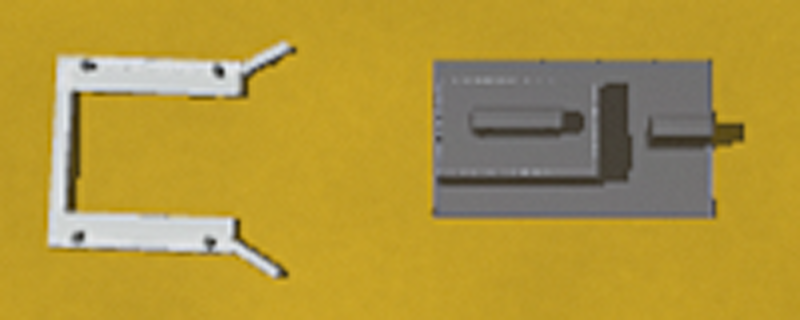

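View pics/b.png

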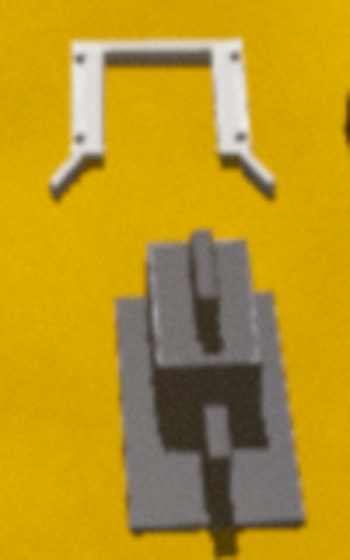

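The crops show the foot corners, the dock's inner lip corners and the flare tips clearly. I'll fit the poses jointly from both views.

```bash
cat > h.py <<'E'
import numpy as np,cv2
from scipy.spatial.transform import Rotation as R
from scipy.optimize import least_squares
from rig import r
def cam(n):
    p=r.camera_params(n);return np.array(p["mtx"]),np.array(p["D"]),np.array(p["eye"]),R.from_euler("xyz",p["orientation"]).as_matrix()
C={n:cam(n) for n in("top","side")}
def proj(P,n):
    K,D,e,M=C[n];P=np.atleast_2d(np.asarray(P,float))
    return cv2.projectPoints(P,cv2.Rodrigues(M.T)[0],-M.T@e,K,D)[0][:,0]
def ray(uv,n,z):
    K,D,e,M=C[n];q=cv2.undistortPoints(np.array([[uv]],float),K,D)[0,0]
    d=M@[q[0],q[1],1];return e+d*(z-e[2])/d[2]
def pose(v,L,z0=0):
    c,s=np.cos(v[2]),np.sin(v[2]);L=np.asarray(L,float)
    return np.c_[v[0]+c*L[:,0]-s*L[:,1],v[1]+s*L[:,0]+c*L[:,1],L[:,2]+z0]
def fit(obs,v0):  # obs {cam:(local pts, px)}
    f=lambda v:np.concatenate([(proj(pose(v,L),n)-px).ravel() for n,(L,px) in obs.items()])
    o=least_squares(f,v0,loss="soft_l1");return o.x,np.round(f(o.x),1)
E
cat > a.py <<'E'
from h import *
T=lambda a:(np.array(a,float)+.5)/4-.5+[205,180]
S=lambda a:(np.array(a,float)+.5)/3.5-.5+[295,175]
F=[(95,-54,6),(95,54,6),(-95,-54,6),(-95,54,6)]
D=[(95,-42,13),(95,42,13),(-20,-42,13),(-20,42,13)]
ot=(F,T([(434,61),(433,217),(712,61),(715,217)]));os=(F,S([(272,294),(117,297),(303,523),(131,528)]))
dt=(D,T([(73,92),(67,213),(243,97),(237,216)]));ds=(D,S([(213,50),(104,50),(219,157),(104,157)]))
B=[(90,80,12),(90,-80,12),(-90,-80,12),(-90,80,12)]
bt=(B,np.array([(441,216),(499.5,215),(505,281.5),(446,284)]))
for nm,t,s in(("box",ot,os),("dock",dt,ds)):
    for o in({"top":t},{"side":s},{"top":t,"side":s}):
        v,e=fit(o,[500,0,1.57]);print(nm,list(o),v.round(3),e)
print("board",*fit({"top":bt},[400,-300,0.]))
for n,uv,z in(("cup",(411,148),40),("bowl",(357,144),20),("bell",(249,296),30),("man",(307,279),6),("man",(408,286),6),("man",(459,172),6),("chess",(283,147),40)):print(n,ray(uv,"top",z).round())
E
python3 a.py
```

```text
box ['top'] [581.335 -41.603   7.828] [-0.1 -0.1  0.1  0.2  0.2 -0.2 -0.2  0.2]
box ['side'] [581.063 -42.113   7.821] [ 0.7 -0.5 -0.5  0.1  0.6 -0.  -0.9  0.3]
box ['top', 'side'] [581.214 -41.833   1.541] [ 0.1 -0.2  0.1  0.1  0.3 -0.1 -0.2  0.3  0.6 -0.6 -0.6  0.1  0.8 -0.2
 -0.6  0.2]
dock ['top'] [ 575.375  205.19  -425.741] [ 0.1 -0.3  0.2  0.1 -0.3 -0.4 -0.   0.6]
dock ['side'] [574.652 204.026   1.499] [ 0.1  0.5 -0.1  0.6  0.1 -0.6 -0.2 -0.4]
dock ['top', 'side'] [ 705.98   243.34  -361.772] [ -9.9  -7.   18.8 -23.7 -33.1 -45.3  -4.4 -61.7   5.7  -6.8  25.2  12.
  44.4 -26.4  66.8  -6.6]
board [ 4.77194966e+02 -3.73858002e+02  1.88723387e-02] [-0.   1.2  0.7 -0.5  0.1 -0.3 -0.8 -0.1]
cup [ 752. -215.   40.]
bowl [772. -71.  20.]
bell [366. 228.  30.]
man [409.  74.   6.]
man [ 383. -197.    6.]
man [ 690. -348.    6.]
chess [765. 129.  40.]
```

Request:
{"api": "servo_tool", "payload": {
  "deltas": [
    {"x": 22,"y": -36,"rz": -0.07,"gripper": 1},
    {"x": 44,"y": -72,"rz": -0.14},
    {"x": 66,"y": -108,"rz": -0.21},
    {"x": 88,"y": -144,"rz": -0.28},
    {"x": 110,"y": -180,"rz": -0.35},
    {"x": 132,"y": -216,"rz": -0.42},
    {"x": 154,"y": -252,"rz": -0.49},
    {"x": 176,"y": -288,"rz": -0.56},
    {"x": 198,"y": -324,"rz": -0.63},
    {"x": 220,"y": -360,"rz": -0.7}
  ],
  "newtons": 25
}}

```text
invalid input
```

Request:
{"api": "servo_tool", "payload": {
  "deltas": [
    {"x": 22,"y": -36,"rz": -0.07,"gripper": 1},
    {"x": 44,"y": -72,"rz": -0.14},
    {"x": 66,"y": -108,"rz": -0.21},
    {"x": 88,"y": -144,"rz": -0.28},
    {"x": 110,"y": -180,"rz": -0.35},
    {"x": 132,"y": -216,"rz": -0.42},
    {"x": 154,"y": -252,"rz": -0.49},
    {"x": 176,"y": -288,"z": -20,"rz": -0.56},
    {"x": 198,"y": -324,"z": -50,"rz": -0.63},
    {"x": 217,"y": -361,"z": -80,"rz": -0.67}
  ]
}}

```text
invalid input
```

Request:
{"api": "servo_tool", "payload": {
  "deltas": [
    {"x": 0},
    {"x": 0},
    {"x": 0}
  ]
}}

```text
invalid input
```

Request:
{"api": "servo_tool", "payload": {
  "deltas": [
    {"x": 22,"y": -36,"z": 0,"rx": 0,"ry": 0,"rz": -0.07,"gripper": 1},
    {"x": 44,"y": -72,"z": 0,"rx": 0,"ry": 0,"rz": -0.14,"gripper": 1}
  ],
  "newtons": 25
}}

```text
clock: 0.9
eef_pos: [185.7, 536.3, 231.0]
tcp_rot: [-3.142, 0.0, 2.772]
contact_force: [1.4, -0.9, -0.3]
opening: 0.999
grasp_force: 0.0
```

Request:
{"api": "servo_tool", "payload": {
  "deltas": [
    {"x": 20,"y": -34,"z": 0,"rx": 0,"ry": 0,"rz": -0.065,"gripper": 1},
    {"x": 40,"y": -68,"z": 0,"rx": 0,"ry": 0,"rz": -0.13,"gripper": 1},
    {"x": 60,"y": -102,"z": 0,"rx": 0,"ry": 0,"rz": -0.195,"gripper": 1},
    {"x": 80,"y": -136,"z": 0,"rx": 0,"ry": 0,"rz": -0.26,"gripper": 1},
    {"x": 100,"y": -170,"z": 0,"rx": 0,"ry": 0,"rz": -0.325,"gripper": 1},
    {"x": 120,"y": -204,"z": 0,"rx": 0,"ry": 0,"rz": -0.39,"gripper": 1},
    {"x": 140,"y": -238,"z": 0,"rx": 0,"ry": 0,"rz": -0.455,"gripper": 1},
    {"x": 160,"y": -272,"z": 0,"rx": 0,"ry": 0,"rz": -0.52,"gripper": 1},
    {"x": 180,"y": -306,"z": 0,"rx": 0,"ry": 0,"rz": -0.585,"gripper": 1},
    {"x": 200,"y": -340,"z": 0,"rx": 0,"ry": 0,"rz": -0.65,"gripper": 1}
  ],
  "newtons": 25
}}

```text
clock: 1.9
eef_pos: [386.4, 195.3, 231.6]
tcp_rot: [3.141, 0.0, 2.12]
contact_force: [0.1, 0.6, 0.1]
opening: 0.998
grasp_force: 0.0
```

Request:
{"api": "servo_tool", "payload": {
  "deltas": [
    {"x": 20,"y": -34,"z": 0,"rx": 0,"ry": 0,"rz": -0.065,"gripper": 1},
    {"x": 42,"y": -68,"z": 0,"rx": 0,"ry": 0,"rz": -0.13,"gripper": 1},
    {"x": 64,"y": -102,"z": 0,"rx": 0,"ry": 0,"rz": -0.195,"gripper": 1},
    {"x": 86,"y": -136,"z": 0,"rx": 0,"ry": 0,"rz": -0.26,"gripper": 1},
    {"x": 108,"y": -170,"z": 0,"rx": 0,"ry": 0,"rz": -0.325,"gripper": 1},
    {"x": 130,"y": -204,"z": 0,"rx": 0,"ry": 0,"rz": -0.39,"gripper": 1},
    {"x": 152,"y": -238,"z": 0,"rx": 0,"ry": 0,"rz": -0.455,"gripper": 1},
    {"x": 174,"y": -272,"z": -20,"rx": 0,"ry": 0,"rz": -0.52,"gripper": 1},
    {"x": 193,"y": -308,"z": -60,"rx": 0,"ry": 0,"rz": -0.581,"gripper": 1},
    {"x": 193,"y": -308,"z": -90,"rx": 0,"ry": 0,"rz": -0.581,"gripper": 1}
  ],
  "newtons": 25
}}

```text
clock: 2.9
eef_pos: [581.3, -114.8, 140.9]
tcp_rot: [3.138, 0.001, 1.537]
contact_force: [0.3, 0.3, -0.4]
opening: 0.999
grasp_force: 0.0
```

Request:
{"api": "servo_tool", "payload": {
  "deltas": [
    {"x": 0,"y": 0,"z": -20,"rx": 0,"ry": 0,"rz": 0,"gripper": 1},
    {"x": 0,"y": 0,"z": -45,"rx": 0,"ry": 0,"rz": 0,"gripper": 1},
    {"x": 0,"y": 0,"z": -60,"rx": 0,"ry": 0,"rz": 0,"gripper": 1},
    {"x": 0,"y": 0,"z": -60,"rx": 0,"ry": 0,"rz": 0,"gripper": 1}
  ],
  "newtons": 25
}}

```text
clock: 3.3
eef_pos: [577.4, -111.0, 79.4]
tcp_rot: [-3.138, -0.001, 1.542]
contact_force: [0.0, -0.4, -0.4]
opening: 1.002
grasp_force: 0.0
```

```bash
python3 - <<'E'
from h import *
s=r.grab_frame("side");t=r.grab_frame("top")
a=cv2.resize(s[215:345,290:420],None,fx=4,fy=4,interpolation=cv2.INTER_CUBIC)
b=cv2.resize(t[180:260,300:400],None,fx=2.7,fy=2.7)
a[:b.shape[0],:b.shape[1]]=a[:b.shape[0],:b.shape[1]]
cv2.imwrite("pics/c.png",a);print(r.sense()["eef_pos"])
E
```

```text
[ 579.11106621 -111.24240336   81.7856866 ]
```

View pics/c.png

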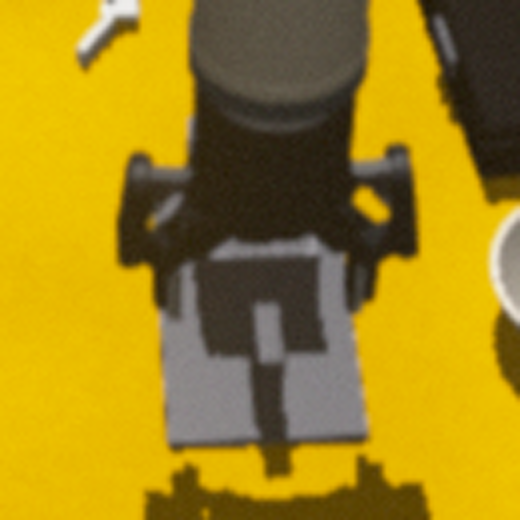

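The gripper straddles the fin: the fingertips are at crop columns 175 and 362, and the fin is at 267. I'll descend and pinch.

Request:
{"api": "servo_tool", "payload": {
  "deltas": [
    {"x": 0,"y": 0,"z": -20,"rx": 0,"ry": 0,"rz": 0,"gripper": 1},
    {"x": 0,"y": 0,"z": -40,"rx": 0,"ry": 0,"rz": 0,"gripper": 1},
    {"x": 0,"y": 0,"z": -54,"rx": 0,"ry": 0,"rz": 0,"gripper": 1},
    {"x": 0,"y": 0,"z": -54,"rx": 0,"ry": 0,"rz": 0,"gripper": 1},
    {"x": 0,"y": 0,"z": -54,"rx": 0,"ry": 0,"rz": 0,"gripper": -1},
    {"x": 0,"y": 0,"z": -54,"rx": 0,"ry": 0,"rz": 0,"gripper": -1},
    {"x": 0,"y": 0,"z": -54,"rx": 0,"ry": 0,"rz": 0,"gripper": -1},
    {"x": 0,"y": 0,"z": -54,"rx": 0,"ry": 0,"rz": 0,"gripper": -1},
    {"x": 0,"y": 0,"z": -54,"rx": 0,"ry": 0,"rz": 0,"gripper": -1},
    {"x": 0,"y": 0,"z": -54,"rx": 0,"ry": 0,"rz": 0,"gripper": -1}
  ],
  "newtons": 40
}}

```text
clock: 4.4
eef_pos: [579.7, -111.4, 28.0]
tcp_rot: [3.14, 0.0, 1.541]
contact_force: [1.7, 0.2, 4.9]
opening: 0.159
grasp_force: 39.5
```

Request:
{"api": "servo_tool", "payload": {
  "deltas": [
    {"x": 0,"y": 0,"z": 0,"rx": 0,"ry": 0,"rz": 0,"gripper": -1},
    {"x": 0,"y": 0,"z": 0,"rx": 0,"ry": 0,"rz": 0,"gripper": -1},
    {"x": 0,"y": 0,"z": 0,"rx": 0,"ry": 0,"rz": 0,"gripper": -1}
  ],
  "newtons": 40
}}

```text
clock: 4.7
eef_pos: [579.7, -111.4, 27.9]
tcp_rot: [3.14, 0.0, 1.541]
contact_force: [2.1, 0.7, 5.3]
opening: 0.156
grasp_force: 39.7
```

Request:
{"api": "servo_tool", "payload": {
  "deltas": [
    {"x": -2,"y": 9,"z": 0.5,"rx": 0,"ry": 0,"rz": -0.004,"gripper": -1},
    {"x": -4,"y": 18,"z": 0.5,"rx": 0,"ry": 0,"rz": -0.008,"gripper": -1},
    {"x": -7,"y": 28,"z": 0.5,"rx": 0,"ry": 0,"rz": -0.012,"gripper": -1},
    {"x": -9,"y": 38,"z": 0.5,"rx": 0,"ry": 0,"rz": -0.016,"gripper": -1},
    {"x": -12,"y": 48,"z": 0.5,"rx": 0,"ry": 0,"rz": -0.02,"gripper": -1},
    {"x": -14,"y": 58,"z": 0.5,"rx": 0,"ry": 0,"rz": -0.024,"gripper": -1},
    {"x": -16,"y": 68,"z": 0.5,"rx": 0,"ry": 0,"rz": -0.028,"gripper": -1},
    {"x": -18,"y": 78,"z": 0.5,"rx": 0,"ry": 0,"rz": -0.031,"gripper": -1},
    {"x": -18.5,"y": 86,"z": 0.5,"rx": 0,"ry": 0,"rz": -0.031,"gripper": -1},
    {"x": -18.5,"y": 86,"z": 0.5,"rx": 0,"ry": 0,"rz": -0.031,"gripper": -1}
  ],
  "newtons": 40
}}

```text
clock: 5.7
eef_pos: [559.9, -24.0, 27.9]
tcp_rot: [-3.141, -0.001, 1.511]
contact_force: [-0.7, 6.2, 4.9]
opening: 0.157
grasp_force: 40.0
```

```bash
python3 - <<'E'
from h import *
s=r.grab_frame("side");t=r.grab_frame("top")
a=cv2.resize(s[175:315,290:400],None,fx=4,fy=4,interpolation=cv2.INTER_CUBIC)
b=cv2.resize(t[190:250,210:350],None,fx=2.5,fy=2.5,interpolation=cv2.INTER_CUBIC)
c=np.zeros((560,440+350,3),np.uint8);c[:,:440]=a;c[:b.shape[0],440:]=b
cv2.imwrite("pics/d.png",c);print(r.sense()["eef_pos"],r.sense()["tcp_rot"],r.sense()["contact_force"])
E
```

```text
[559.92290802 -24.12279152  27.92850229] [-3.14105191e+00 -1.16805358e-03  1.51086286e+00] [-1.10412314  6.45748389  5.58785843]
```

View pics/d.png

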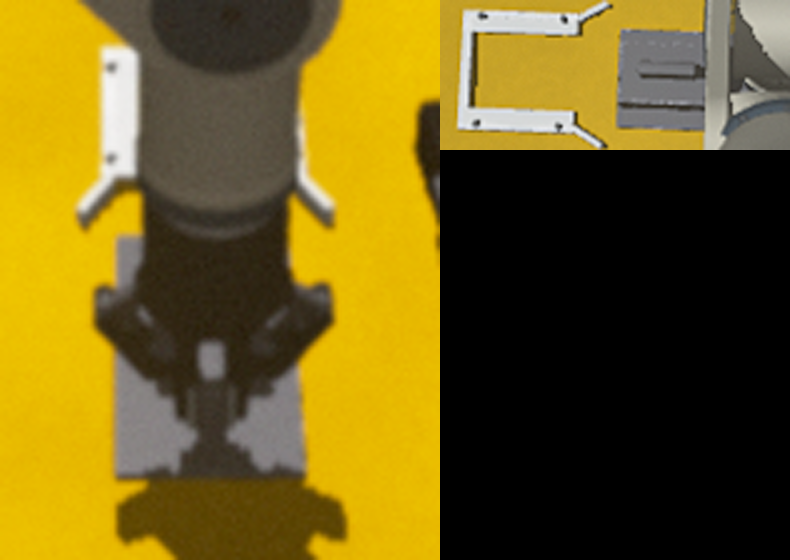

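The top inset suggests the foot may be a few mm off the dock's centreline. I'll measure it from pixel profiles.

```bash
python3 - <<'E'
from h import *
t=r.grab_frame("top").astype(int)
sat=t.max(2)-t.min(2)
np.set_printoptions(linewidth=220)
for c in(236,244,252,260,284,287,290,300,306):print(c,[(y,sat[y,c],t[y,c].sum()//3) for y in list(range(190,212))][:20]);print("   ",[(y,sat[y,c],t[y,c].sum()//3) for y in range(228,250)])
E
```

```text
236 [(190, np.int64(157), np.int64(132)), (191, np.int64(158), np.int64(129)), (192, np.int64(158), np.int64(131)), (193, np.int64(178), np.int64(123)), (194, np.int64(50), np.int64(183)), (195, np.int64(15), np.int64(228)), (196, np.int64(5), np.int64(209)), (197, np.int64(4), np.int64(201)), (198, np.int64(3), np.int64(214)), (199, np.int64(3), np.int64(214)), (200, np.int64(3), np.int64(214)), (201, np.int64(6), np.int64(224)), (202, np.int64(13), np.int64(192)), (203, np.int64(87), np.int64(103)), (204, np.int64(172), np.int64(135)), (205, np.int64(162), np.int64(134)), (206, np.int64(160), np.int64(132)), (207, np.int64(159), np.int64(132)), (208, np.int64(157), np.int64(131)), (209, np.int64(160), np.int64(133))]
    [(228, np.int64(159), np.int64(135)), (229, np.int64(159), np.int64(134)), (230, np.int64(158), np.int64(135)), (231, np.int64(164), np.int64(133)), (232, np.int64(181), np.int64(125)), (233, np.int64(49), np.int64(183)), (234, np.int64(16), np.int64(223)), (235, np.int64(5), np.int64(215)), (236, np.int64(1), np.int64(213)), (237, np.int64(1), np.int64(216)), (238
[... 11924 characters left out ...]
4(5), np.int64(129)), (231, np.int64(3), np.int64(119)), (232, np.int64(9), np.int64(56)), (233, np.int64(13), np.int64(49)), (234, np.int64(2), np.int64(91)), (235, np.int64(3), np.int64(125)), (236, np.int64(2), np.int64(120)), (237, np.int64(1), np.int64(120)), (238, np.int64(3), np.int64(120)), (239, np.int64(4), np.int64(120)), (240, np.int64(8), np.int64(122)), (241, np.int64(8), np.int64(113)), (242, np.int64(126), np.int64(113)), (243, np.int64(168), np.int64(140)), (244, np.int64(157), np.int64(139)), (245, np.int64(159), np.int64(137)), (246, np.int64(154), np.int64(138)), (247, np.int64(156), np.int64(138)), (248, np.int64(154), np.int64(137)), (249, np.int64(155), np.int64(135))]
```

The foot's centreline is within about 0.5 mm of the dock's after allowing for parallax. I'll push it in.

Request:
{"api": "servo_tool", "payload": {
  "deltas": [
    {"x": 0.8,"y": 8,"z": 0.5,"rx": 0,"ry": 0,"rz": 0,"gripper": -1},
    {"x": 1.4,"y": 16,"z": 0.5,"rx": 0,"ry": 0,"rz": 0,"gripper": -1},
    {"x": 2,"y": 24,"z": 0.5,"rx": 0,"ry": 0,"rz": 0,"gripper": -1},
    {"x": 2.5,"y": 32,"z": 0.5,"rx": 0,"ry": 0,"rz": 0,"gripper": -1},
    {"x": 3,"y": 40,"z": 0.5,"rx": 0,"ry": 0,"rz": 0,"gripper": -1},
    {"x": 3.5,"y": 48,"z": 0.5,"rx": 0,"ry": 0,"rz": 0,"gripper": -1},
    {"x": 4,"y": 56,"z": 0.5,"rx": 0,"ry": 0,"rz": 0,"gripper": -1},
    {"x": 4.5,"y": 64,"z": 0.5,"rx": 0,"ry": 0,"rz": 0,"gripper": -1},
    {"x": 5,"y": 72,"z": 0.5,"rx": 0,"ry": 0,"rz": 0,"gripper": -1},
    {"x": 5.5,"y": 80,"z": 0.5,"rx": 0,"ry": 0,"rz": 0,"gripper": -1}
  ],
  "newtons": 40
}}

```text
clock: 6.85
eef_pos: [565.7, 55.4, 28.2]
tcp_rot: [-3.141, 0.0, 1.511]
contact_force: [-0.2, -1.7, -3.1]
opening: 0.159
grasp_force: 38.8
```

Request:
{"api": "servo_tool", "payload": {
  "deltas": [
    {"x": 0.5,"y": 8,"z": 0,"rx": 0,"ry": 0,"rz": 0,"gripper": -1},
    {"x": 1,"y": 16,"z": 0,"rx": 0,"ry": 0,"rz": 0,"gripper": -1},
    {"x": 1.5,"y": 24,"z": 0,"rx": 0,"ry": 0,"rz": 0,"gripper": -1},
    {"x": 2,"y": 32,"z": 0,"rx": 0,"ry": 0,"rz": 0,"gripper": -1},
    {"x": 2.5,"y": 40,"z": 0,"rx": 0,"ry": 0,"rz": 0,"gripper": -1},
    {"x": 3,"y": 48,"z": 0,"rx": 0,"ry": 0,"rz": 0,"gripper": -1},
    {"x": 3.5,"y": 56,"z": 0,"rx": 0,"ry": 0,"rz": 0,"gripper": -1},
    {"x": 4,"y": 64,"z": 0,"rx": 0,"ry": 0,"rz": 0,"gripper": -1},
    {"x": 4.4,"y": 70,"z": 0,"rx": 0,"ry": 0,"rz": 0,"gripper": -1},
    {"x": 4.4,"y": 70,"z": 0,"rx": 0,"ry": 0,"rz": 0,"gripper": -1}
  ],
  "newtons": 40
}}

```text
clock: 7.85
eef_pos: [570.3, 125.8, 28.2]
tcp_rot: [3.141, -0.0, 1.511]
contact_force: [-0.1, 1.5, -4.8]
opening: 0.158
grasp_force: 38.9
```

Free running so far. Expected home is at y≈135. I'll go on slowly until the stop is felt.

Request:
{"api": "servo_tool", "payload": {
  "deltas": [
    {"x": 0.1,"y": 2,"z": 0,"rx": 0,"ry": 0,"rz": 0,"gripper": -1},
    {"x": 0.2,"y": 4,"z": 0,"rx": 0,"ry": 0,"rz": 0,"gripper": -1},
    {"x": 0.4,"y": 6,"z": 0,"rx": 0,"ry": 0,"rz": 0,"gripper": -1},
    {"x": 0.4,"y": 7,"z": 0,"rx": 0,"ry": 0,"rz": 0,"gripper": -1},
    {"x": 0.4,"y": 7,"z": 0,"rx": 0,"ry": 0,"rz": 0,"gripper": -1}
  ],
  "newtons": 40
}}

```text
clock: 8.35
eef_pos: [570.6, 131.8, 28.3]
tcp_rot: [3.142, -0.0, 1.511]
contact_force: [0.2, 0.5, -4.2]
opening: 0.155
grasp_force: 39.0
```

Request:
{"api": "servo_tool", "payload": {
  "deltas": [
    {"x": 0,"y": 1,"z": 0,"rx": 0,"ry": 0,"rz": 0,"gripper": -1},
    {"x": 0.1,"y": 2,"z": 0,"rx": 0,"ry": 0,"rz": 0,"gripper": -1},
    {"x": 0.1,"y": 2,"z": 0,"rx": 0,"ry": 0,"rz": 0,"gripper": -1}
  ],
  "newtons": 40
}}

```text
clock: 8.65
eef_pos: [570.7, 133.8, 28.3]
tcp_rot: [-3.142, -0.0, 1.511]
contact_force: [-0.5, -1.6, -3.5]
opening: 0.156
grasp_force: 39.0
```

Request:
{"api": "servo_tool", "payload": {
  "deltas": [
    {"x": 0,"y": 1,"z": 0,"rx": 0,"ry": 0,"rz": 0,"gripper": -1},
    {"x": 0.1,"y": 1.5,"z": 0,"rx": 0,"ry": 0,"rz": 0,"gripper": -1},
    {"x": 0.1,"y": 1.5,"z": 0,"rx": 0,"ry": 0,"rz": 0,"gripper": -1}
  ],
  "newtons": 40
}}

```text
clock: 8.95
eef_pos: [570.8, 135.3, 28.3]
tcp_rot: [3.142, -0.0, 1.511]
contact_force: [-0.5, -1.2, -3.2]
opening: 0.154
grasp_force: 39.0
```

Request:
{"api": "servo_tool", "payload": {
  "deltas": [
    {"x": 0,"y": 1,"z": 0,"rx": 0,"ry": 0,"rz": 0,"gripper": -1},
    {"x": 0.1,"y": 1.5,"z": 0,"rx": 0,"ry": 0,"rz": 0,"gripper": -1},
    {"x": 0.1,"y": 1.5,"z": 0,"rx": 0,"ry": 0,"rz": 0,"gripper": -1}
  ],
  "newtons": 40
}}

```text
clock: 9.25
eef_pos: [570.8, 136.8, 28.3]
tcp_rot: [-3.142, -0.0, 1.511]
contact_force: [-0.5, -0.6, -3.8]
opening: 0.156
grasp_force: 39.0
```

Request:
{"api": "servo_tool", "payload": {
  "deltas": [
    {"x": 0,"y": 1,"z": 0,"rx": 0,"ry": 0,"rz": 0,"gripper": -1},
    {"x": 0.1,"y": 1.5,"z": 0,"rx": 0,"ry": 0,"rz": 0,"gripper": -1},
    {"x": 0.1,"y": 1.5,"z": 0,"rx": 0,"ry": 0,"rz": 0,"gripper": -1}
  ],
  "newtons": 40
}}

```text
clock: 9.55
eef_pos: [571.0, 137.2, 28.4]
tcp_rot: [3.142, 0.001, 1.511]
contact_force: [0.4, -8.4, -1.6]
opening: 0.159
grasp_force: 39.3
```

```bash
python3 - <<'E'
from h import *
s=r.grab_frame("side");t=r.grab_frame("top")
a=cv2.resize(s[165:275,280:400],None,fx=3.3,fy=3.3,interpolation=cv2.INTER_CUBIC)
b=cv2.resize(t[185:250,210:310],None,fx=4,fy=4,interpolation=cv2.INTER_CUBIC)
c=np.zeros((363,796,3),np.uint8);c[:,:396]=a;c[:b.shape[0],396:]=b
cv2.imwrite("pics/e.png",c);print(r.sense()["eef_pos"],r.sense()["contact_force"])
E
```

```text
[571.03587852 137.21892021  28.41165758] [ 0.67173871 -8.5858595  -1.35151632]
```

View pics/e.png

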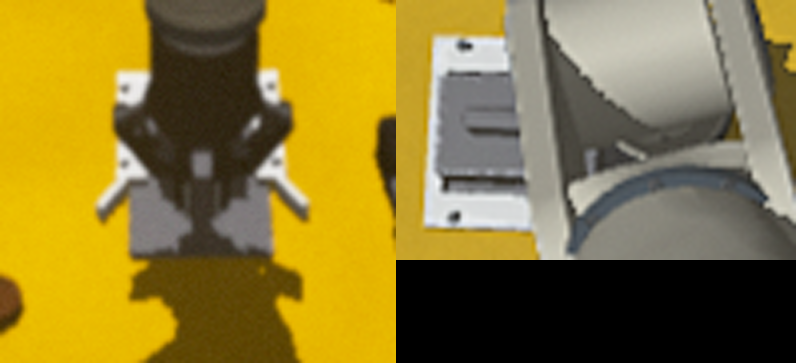

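The box is under the rails and touching the stop: it lagged the command and the force rose. I'll press a little more to confirm.

Request:
{"api": "servo_tool", "payload": {
  "deltas": [
    {"x": 0,"y": 1,"z": 0,"rx": 0,"ry": 0,"rz": 0,"gripper": -1},
    {"x": 0,"y": 1.5,"z": 0,"rx": 0,"ry": 0,"rz": 0,"gripper": -1},
    {"x": 0,"y": 1.5,"z": 0,"rx": 0,"ry": 0,"rz": 0,"gripper": -1}
  ],
  "newtons": 40
}}

```text
clock: 9.95
eef_pos: [571.0, 137.3, 28.6]
tcp_rot: [-3.142, 0.003, 1.512]
contact_force: [1.1, -17.5, 2.3]
opening: 0.157
grasp_force: 39.8
```

Request:
{"api": "servo_tool", "payload": {
  "deltas": [
    {"x": 0,"y": -1,"z": 0,"rx": 0,"ry": 0,"rz": 0,"gripper": -1},
    {"x": 0,"y": -1.8,"z": 0,"rx": 0,"ry": 0,"rz": 0,"gripper": -1},
    {"x": 0,"y": -1.8,"z": 0,"rx": 0,"ry": 0,"rz": 0,"gripper": 1},
    {"x": 0,"y": -1.8,"z": 0,"rx": 0,"ry": 0,"rz": 0,"gripper": 1},
    {"x": 0,"y": -1.8,"z": 0,"rx": 0,"ry": 0,"rz": 0,"gripper": 1},
    {"x": 0,"y": -1.8,"z": 0,"rx": 0,"ry": 0,"rz": 0,"gripper": 1},
    {"x": 0,"y": -1.8,"z": 0,"rx": 0,"ry": 0,"rz": 0,"gripper": 1},
    {"x": 0,"y": -1.8,"z": 0,"rx": 0,"ry": 0,"rz": 0,"gripper": 1}
  ],
  "newtons": 40
}}

```text
clock: 10.75
eef_pos: [571.0, 138.0, 28.3]
tcp_rot: [3.142, -0.0, 1.511]
contact_force: [0.8, -0.5, 0.3]
opening: 1.007
grasp_force: 0.0
```

Request:
{"api": "servo_tool", "payload": {
  "deltas": [
    {"x": 0,"y": 0,"z": 15,"rx": 0,"ry": 0,"rz": 0,"gripper": 1},
    {"x": 0,"y": 0,"z": 45,"rx": 0,"ry": 0,"rz": 0,"gripper": 1},
    {"x": 0,"y": 0,"z": 80,"rx": 0,"ry": 0,"rz": 0,"gripper": 1},
    {"x": 0,"y": 0,"z": 105,"rx": 0,"ry": 0,"rz": 0,"gripper": 1},
    {"x": 0,"y": 0,"z": 115,"rx": 0,"ry": 0,"rz": 0,"gripper": 1},
    {"x": 0,"y": 0,"z": 115,"rx": 0,"ry": 0,"rz": 0,"gripper": 1}
  ],
  "newtons": 60
}}

```text
clock: 11.35
eef_pos: [571.9, 138.2, 145.2]
tcp_rot: [3.138, -0.001, 1.511]
contact_force: [-0.1, 0.5, 0.2]
opening: 1.002
grasp_force: 0.0
```

Request:
{"api": "servo_tool", "payload": {
  "deltas": [
    {"x": 1.3,"y": 20,"z": 0,"rx": 0,"ry": 0,"rz": 0,"gripper": 1},
    {"x": 3,"y": 50,"z": 0,"rx": 0,"ry": 0,"rz": 0,"gripper": 1},
    {"x": 5,"y": 80,"z": 0,"rx": 0,"ry": 0,"rz": 0,"gripper": 1},
    {"x": 6,"y": 100,"z": 0,"rx": 0,"ry": 0,"rz": 0,"gripper": 1},
    {"x": 6.6,"y": 107,"z": -10,"rx": 0,"ry": 0,"rz": 0,"gripper": 1},
    {"x": 6.6,"y": 107,"z": -20,"rx": 0,"ry": 0,"rz": 0,"gripper": 1},
    {"x": 6.6,"y": 107,"z": -20,"rx": 0,"ry": 0,"rz": 0,"gripper": 1},
    {"x": 6.6,"y": 107,"z": -20,"rx": 0,"ry": 0,"rz": 0,"gripper": 1}
  ],
  "newtons": 80
}}

```text
clock: 12.15
eef_pos: [577.0, 243.6, 122.3]
tcp_rot: [-3.14, 0.001, 1.51]
contact_force: [1.7, -0.6, 0.8]
opening: 0.996
grasp_force: 0.0
```

```bash
python3 - <<'E'
from h import *
s=r.grab_frame("side")
cv2.imwrite("pics/f.png",cv2.resize(s[145:265,280:400],None,fx=4.5,fy=4.5,interpolation=cv2.INTER_CUBIC))
print(r.sense()["eef_pos"],r.sense()["tcp_rot"])
E
```

```text
[577.4441643  243.81511162 122.93943988] [-3.14088051e+00  5.08672049e-04  1.50977476e+00]
```

View pics/f.png

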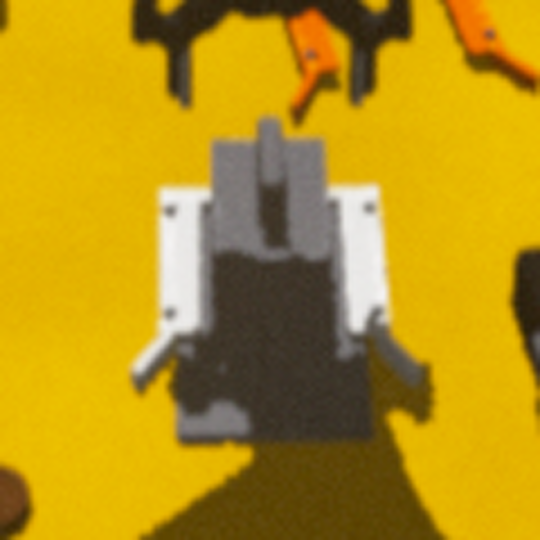

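The box sits home in the rails. The fingers (crop columns 180 and 358) are centred on the rib (268). I'll descend and grip.

Request:
{"api": "servo_tool", "payload": {
  "deltas": [
    {"x": 0,"y": 0,"z": -15,"rx": 0,"ry": 0,"rz": 0,"gripper": 1},
    {"x": 0,"y": 0,"z": -35,"rx": 0,"ry": 0,"rz": 0,"gripper": 1},
    {"x": 0,"y": 0,"z": -50,"rx": 0,"ry": 0,"rz": 0,"gripper": 1},
    {"x": 0,"y": 0,"z": -56,"rx": 0,"ry": 0,"rz": 0,"gripper": 1},
    {"x": 0,"y": 0,"z": -56,"rx": 0,"ry": 0,"rz": 0,"gripper": 1},
    {"x": 0,"y": 0,"z": -56,"rx": 0,"ry": 0,"rz": 0,"gripper": -1},
    {"x": 0,"y": 0,"z": -56,"rx": 0,"ry": 0,"rz": 0,"gripper": -1},
    {"x": 0,"y": 0,"z": -56,"rx": 0,"ry": 0,"rz": 0,"gripper": -1},
    {"x": 0,"y": 0,"z": -56,"rx": 0,"ry": 0,"rz": 0,"gripper": -1},
    {"x": 0,"y": 0,"z": -56,"rx": 0,"ry": 0,"rz": 0,"gripper": -1}
  ],
  "newtons": 80
}}

```text
clock: 13.2
eef_pos: [577.8, 245.0, 67.8]
tcp_rot: [3.141, -0.0, 1.511]
contact_force: [-4.7, -2.9, 26.9]
opening: 0.152
grasp_force: 75.6
```

Request:
{"api": "servo_tool", "payload": {
  "deltas": [
    {"x": 0,"y": 0,"z": 0,"rx": 0,"ry": 0,"rz": 0,"gripper": -1},
    {"x": 0,"y": 0,"z": 0,"rx": 0,"ry": 0,"rz": 0,"gripper": -1},
    {"x": 0,"y": 0,"z": 0,"rx": 0,"ry": 0,"rz": 0,"gripper": -1}
  ],
  "newtons": 80
}}

```text
clock: 13.5
eef_pos: [577.9, 245.0, 67.8]
tcp_rot: [3.141, -0.0, 1.511]
contact_force: [-1.2, -0.2, 4.7]
opening: 0.149
grasp_force: 79.2
```

Gripped. I'll draw straight up slowly for about 60 mm.

Request:
{"api": "servo_tool", "payload": {
  "deltas": [
    {"x": 0,"y": 0,"z": 2,"rx": 0,"ry": 0,"rz": 0,"gripper": -1},
    {"x": 0,"y": 0,"z": 4,"rx": 0,"ry": 0,"rz": 0,"gripper": -1},
    {"x": 0,"y": 0,"z": 6,"rx": 0,"ry": 0,"rz": 0,"gripper": -1},
    {"x": 0,"y": 0,"z": 8,"rx": 0,"ry": 0,"rz": 0,"gripper": -1},
    {"x": 0,"y": 0,"z": 10,"rx": 0,"ry": 0,"rz": 0,"gripper": -1}
  ],
  "newtons": 80
}}

```text
clock: 14.0
eef_pos: [576.7, 244.5, 76.5]
tcp_rot: [-3.14, 0.001, 1.511]
contact_force: [-0.6, -0.5, -14.1]
opening: 0.15
grasp_force: 77.9
```

Request:
{"api": "servo_tool", "payload": {
  "deltas": [
    {"x": 0,"y": 0,"z": 4,"rx": 0,"ry": 0,"rz": 0,"gripper": -1},
    {"x": 0,"y": 0,"z": 8,"rx": 0,"ry": 0,"rz": 0,"gripper": -1},
    {"x": 0,"y": 0,"z": 12,"rx": 0,"ry": 0,"rz": 0,"gripper": -1},
    {"x": 0,"y": 0,"z": 16,"rx": 0,"ry": 0,"rz": 0,"gripper": -1},
    {"x": 0,"y": 0,"z": 20,"rx": 0,"ry": 0,"rz": 0,"gripper": -1},
    {"x": 0,"y": 0,"z": 24,"rx": 0,"ry": 0,"rz": 0,"gripper": -1},
    {"x": 0,"y": 0,"z": 28,"rx": 0,"ry": 0,"rz": 0,"gripper": -1},
    {"x": 0,"y": 0,"z": 32,"rx": 0,"ry": 0,"rz": 0,"gripper": -1},
    {"x": 0,"y": 0,"z": 36,"rx": 0,"ry": 0,"rz": 0,"gripper": -1},
    {"x": 0,"y": 0,"z": 40,"rx": 0,"ry": 0,"rz": 0,"gripper": -1}
  ],
  "newtons": 80
}}

```text
clock: 15.0
eef_pos: [579.2, 245.6, 119.3]
tcp_rot: [3.138, -0.002, 1.511]
contact_force: [-0.2, 0.5, -1.7]
opening: 0.148
grasp_force: 79.9
```

The lid is free. While it's held I'll refine the board centre from the first picture.

```bash
python3 - <<'E'
from h import *
t=cv2.imread("pics/top0.png");h=cv2.cvtColor(t,cv2.COLOR_BGR2HSV)
print(h[250,425],h[219,460],h[225,450])
m=((h[...,0]<19)).astype(np.uint8)*255
w=np.zeros_like(m);w[205:295,430:515]=m[205:295,430:515]
w=cv2.morphologyEx(cv2.morphologyEx(w,cv2.MORPH_CLOSE,np.ones((5,5))),cv2.MORPH_OPEN,np.ones((5,5)))
c=max(cv2.findContours(w,0,1)[0],key=cv2.contourArea)
b=cv2.boxPoints(cv2.minAreaRect(c));print(b)
o=[b[np.argmin(np.hypot(*(b-q).T))] for q in((441,216),(499.5,215),(505,281.5),(446,284))]
B=[(90,80,12),(90,-80,12),(-90,-80,12),(-90,80,12)]
print(*fit({"top":(B,np.array(o))},[477,-374,0.]),r.sense()["eef_pos"])
E
```

```text
[ 24 211 190] [ 15 154 151] [ 15 152 163]
[[440.0457  217.63959]
 [499.74112 213.37564]
 [504.51266 280.17767]
 [444.81723 284.44162]]
[ 4.78090641e+02 -3.72277689e+02  3.26784954e-02] [-0.1 -0.3 -0.6  0.5  0.4  0.3  0.3 -0.5] [579.1653155  245.59126535 119.30712364]
```

Request:
{"api": "servo_tool", "payload": {
  "deltas": [
    {"x": 0,"y": 0,"z": 15,"rx": 0,"ry": 0,"rz": 0,"gripper": -1},
    {"x": 0,"y": 0,"z": 30,"rx": 0,"ry": 0,"rz": 0,"gripper": -1},
    {"x": 0,"y": 0,"z": 45,"rx": 0,"ry": 0,"rz": 0,"gripper": -1},
    {"x": 0,"y": 0,"z": 55,"rx": 0,"ry": 0,"rz": 0,"gripper": -1},
    {"x": 0,"y": 0,"z": 60,"rx": 0,"ry": 0,"rz": 0,"gripper": -1},
    {"x": 0,"y": 0,"z": 60,"rx": 0,"ry": 0,"rz": 0,"gripper": -1}
  ],
  "newtons": 80
}}

```text
clock: 15.6
eef_pos: [578.0, 245.1, 178.3]
tcp_rot: [3.14, -0.001, 1.511]
contact_force: [0.0, 0.6, -1.1]
opening: 0.151
grasp_force: 79.9
```

Request:
{"api": "servo_tool", "payload": {
  "deltas": [
    {"x": -2,"y": -15,"z": 0,"rx": 0,"ry": 0,"rz": 0.005,"gripper": -1},
    {"x": -6,"y": -40,"z": 0,"rx": 0,"ry": 0,"rz": 0.01,"gripper": -1},
    {"x": -12,"y": -72,"z": 0,"rx": 0,"ry": 0,"rz": 0.015,"gripper": -1},
    {"x": -17,"y": -105,"z": 0,"rx": 0,"ry": 0,"rz": 0.02,"gripper": -1},
    {"x": -23,"y": -140,"z": 0,"rx": 0,"ry": 0,"rz": 0.025,"gripper": -1},
    {"x": -28,"y": -175,"z": 0,"rx": 0,"ry": 0,"rz": 0.03,"gripper": -1},
    {"x": -34,"y": -210,"z": 0,"rx": 0,"ry": 0,"rz": 0.035,"gripper": -1},
    {"x": -39,"y": -245,"z": 0,"rx": 0,"ry": 0,"rz": 0.04,"gripper": -1},
    {"x": -45,"y": -280,"z": 0,"rx": 0,"ry": 0,"rz": 0.045,"gripper": -1},
    {"x": -51,"y": -315,"z": 0,"rx": 0,"ry": 0,"rz": 0.05,"gripper": -1}
  ],
  "newtons": 80
}}

```text
clock: 16.6
eef_pos: [525.1, -72.0, 176.5]
tcp_rot: [-3.14, 0.0, 1.561]
contact_force: [0.4, 0.3, -1.1]
opening: 0.149
grasp_force: 79.9
```

Request:
{"api": "servo_tool", "payload": {
  "deltas": [
    {"x": -6,"y": -35,"z": 0,"rx": 0,"ry": 0,"rz": 0.005,"gripper": -1},
    {"x": -11,"y": -70,"z": 0,"rx": 0,"ry": 0,"rz": 0.01,"gripper": -1},
    {"x": -17,"y": -105,"z": 0,"rx": 0,"ry": 0,"rz": 0.015,"gripper": -1},
    {"x": -22,"y": -140,"z": 0,"rx": 0,"ry": 0,"rz": 0.02,"gripper": -1},
    {"x": -28,"y": -175,"z": 0,"rx": 0,"ry": 0,"rz": 0.025,"gripper": -1},
    {"x": -34,"y": -210,"z": 0,"rx": 0,"ry": 0,"rz": 0.03,"gripper": -1},
    {"x": -40,"y": -245,"z": 0,"rx": 0,"ry": 0,"rz": 0.035,"gripper": -1},
    {"x": -45,"y": -275,"z": 0,"rx": 0,"ry": 0,"rz": 0.04,"gripper": -1},
    {"x": -48,"y": -295,"z": 0,"rx": 0,"ry": 0,"rz": 0.04,"gripper": -1},
    {"x": -49,"y": -303,"z": 0,"rx": 0,"ry": 0,"rz": 0.04,"gripper": -1}
  ],
  "newtons": 80
}}

```text
clock: 17.6
eef_pos: [476.5, -374.6, 176.6]
tcp_rot: [-3.141, -0.0, 1.599]
contact_force: [0.2, 0.9, -0.8]
opening: 0.147
grasp_force: 79.9
```

Request:
{"api": "servo_tool", "payload": {
  "deltas": [
    {"x": 0,"y": 0,"z": -15,"rx": 0,"ry": 0,"rz": 0,"gripper": -1},
    {"x": 0,"y": 0,"z": -35,"rx": 0,"ry": 0,"rz": 0,"gripper": -1},
    {"x": 0,"y": 0,"z": -55,"rx": 0,"ry": 0,"rz": 0,"gripper": -1},
    {"x": 0,"y": 0,"z": -70,"rx": 0,"ry": 0,"rz": 0,"gripper": -1},
    {"x": 0,"y": 0,"z": -80,"rx": 0,"ry": 0,"rz": 0,"gripper": -1},
    {"x": 0,"y": 0,"z": -80,"rx": 0,"ry": 0,"rz": 0,"gripper": -1},
    {"x": 0,"y": 0,"z": -80,"rx": 0,"ry": 0,"rz": 0,"gripper": -1}
  ],
  "newtons": 80
}}

```text
clock: 18.3
eef_pos: [477.9, -372.9, 97.4]
tcp_rot: [3.141, 0.0, 1.601]
contact_force: [0.1, -0.2, 0.4]
opening: 0.148
grasp_force: 79.9
```

```bash
python3 - <<'E'
from h import *
s=r.grab_frame("side");t=r.grab_frame("top")
c=np.zeros((480,800,3),np.uint8)
c[:,:440]=cv2.resize(s[360:480,240:400],(440,330)).repeat(1,0) if 0 else cv2.copyMakeBorder(cv2.resize(s[350:480,240:400],(440,357)),0,123,0,0,0)
c[:288,440:]=cv2.resize(t[205:293,420:530],(360,288),interpolation=cv2.INTER_CUBIC)
cv2.imwrite("pics/g.png",c);print(r.sense()["eef_pos"],r.sense()["tcp_rot"],r.sense()["contact_force"])
E
```

```text
[ 478.14231923 -373.37088369   98.12809791] [3.14049263e+00 8.91606706e-04 1.60092218e+00] [-0.1688167   0.11614396 -0.47625079]
```

View pics/g.png

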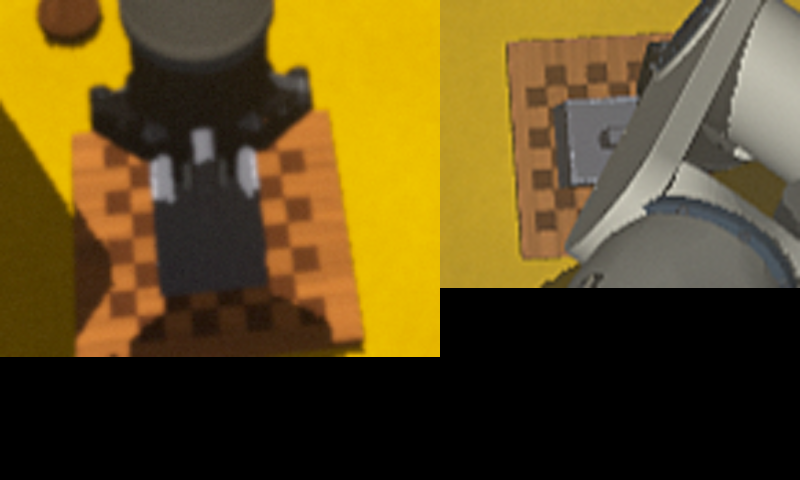

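The lid is centred and level above the board. I'll lower it gently; contact is expected at TCP z≈68.

Request:
{"api": "servo_tool", "payload": {
  "deltas": [
    {"x": 0,"y": 0,"z": -8,"rx": 0,"ry": 0,"rz": 0,"gripper": -1},
    {"x": 0,"y": 0,"z": -16,"rx": 0,"ry": 0,"rz": 0,"gripper": -1},
    {"x": 0,"y": 0,"z": -22,"rx": 0,"ry": 0,"rz": 0,"gripper": -1},
    {"x": 0,"y": 0,"z": -25,"rx": 0,"ry": 0,"rz": 0,"gripper": -1},
    {"x": 0,"y": 0,"z": -26,"rx": 0,"ry": 0,"rz": 0,"gripper": -1},
    {"x": 0,"y": 0,"z": -27,"rx": 0,"ry": 0,"rz": 0,"gripper": -1},
    {"x": 0,"y": 0,"z": -28,"rx": 0,"ry": 0,"rz": 0,"gripper": -1},
    {"x": 0,"y": 0,"z": -28,"rx": 0,"ry": 0,"rz": 0,"gripper": -1}
  ],
  "newtons": 80
}}

```text
clock: 19.2
eef_pos: [477.6, -373.1, 69.3]
tcp_rot: [3.142, 0.0, 1.601]
contact_force: [0.0, -0.3, -1.5]
opening: 0.147
grasp_force: 79.9
```

Request:
{"api": "servo_tool", "payload": {
  "deltas": [
    {"x": 0,"y": 0,"z": -0.5,"rx": 0,"ry": 0,"rz": 0,"gripper": -1},
    {"x": 0,"y": 0,"z": -1,"rx": 0,"ry": 0,"rz": 0,"gripper": -1},
    {"x": 0,"y": 0,"z": -1,"rx": 0,"ry": 0,"rz": 0,"gripper": -1}
  ],
  "newtons": 80
}}

```text
clock: 19.5
eef_pos: [477.5, -373.1, 68.3]
tcp_rot: [-3.142, -0.0, 1.601]
contact_force: [0.1, 0.1, -0.8]
opening: 0.147
grasp_force: 79.9
```

Request:
{"api": "servo_tool", "payload": {
  "deltas": [
    {"x": 0,"y": 0,"z": -0.4,"rx": 0,"ry": 0,"rz": 0,"gripper": -1},
    {"x": 0,"y": 0,"z": -0.7,"rx": 0,"ry": 0,"rz": 0,"gripper": -1},
    {"x": 0,"y": 0,"z": -0.7,"rx": 0,"ry": 0,"rz": 0,"gripper": -1}
  ],
  "newtons": 80
}}

```text
clock: 19.8
eef_pos: [477.6, -373.1, 67.8]
tcp_rot: [3.142, 0.0, 1.601]
contact_force: [-0.2, 0.6, 3.4]
opening: 0.155
grasp_force: 80.6
```

Touchdown. I'll release and rise.

Request:
{"api": "servo_tool", "payload": {
  "deltas": [
    {"x": 0,"y": 0,"z": 0,"rx": 0,"ry": 0,"rz": 0,"gripper": -1},
    {"x": 0,"y": 0,"z": 0,"rx": 0,"ry": 0,"rz": 0,"gripper": -1},
    {"x": 0,"y": 0,"z": 0,"rx": 0,"ry": 0,"rz": 0,"gripper": -0.4},
    {"x": 0,"y": 0,"z": 0,"rx": 0,"ry": 0,"rz": 0,"gripper": 0.2},
    {"x": 0,"y": 0,"z": 0,"rx": 0,"ry": 0,"rz": 0,"gripper": 0.6},
    {"x": 0,"y": 0,"z": 0,"rx": 0,"ry": 0,"rz": 0,"gripper": 1},
    {"x": 0,"y": 0,"z": 0,"rx": 0,"ry": 0,"rz": 0,"gripper": 1},
    {"x": 0,"y": 0,"z": 0,"rx": 0,"ry": 0,"rz": 0,"gripper": 1},
    {"x": 0,"y": 0,"z": 0,"rx": 0,"ry": 0,"rz": 0,"gripper": 1}
  ],
  "newtons": 25
}}

```text
clock: 20.7
eef_pos: [477.6, -373.1, 67.6]
tcp_rot: [-3.142, -0.0, 1.601]
contact_force: [-0.7, -0.6, 0.3]
opening: 1.001
grasp_force: 0.0
```

Request:
{"api": "servo_tool", "payload": {
  "deltas": [
    {"x": 0,"y": 0,"z": 10,"rx": 0,"ry": 0,"rz": 0,"gripper": 1},
    {"x": 0,"y": 0,"z": 30,"rx": 0,"ry": 0,"rz": 0,"gripper": 1},
    {"x": 0,"y": 0,"z": 60,"rx": 0,"ry": 0,"rz": 0,"gripper": 1},
    {"x": 0,"y": 0,"z": 90,"rx": 0,"ry": 0,"rz": 0,"gripper": 1},
    {"x": -10,"y": 40,"z": 120,"rx": 0,"ry": 0,"rz": 0,"gripper": 1},
    {"x": -30,"y": 80,"z": 140,"rx": 0,"ry": 0,"rz": 0,"gripper": 1},
    {"x": -50,"y": 120,"z": 150,"rx": 0,"ry": 0,"rz": 0,"gripper": 1},
    {"x": -80,"y": 160,"z": 150,"rx": 0,"ry": 0,"rz": 0,"gripper": 1},
    {"x": -100,"y": 180,"z": 150,"rx": 0,"ry": 0,"rz": 0,"gripper": 1},
    {"x": -100,"y": 180,"z": 150,"rx": 0,"ry": 0,"rz": 0,"gripper": 1}
  ],
  "newtons": 25
}}

```text
clock: 21.7
eef_pos: [374.9, -190.7, 218.1]
tcp_rot: [-3.141, -0.001, 1.602]
contact_force: [0.3, 0.5, 0.5]
opening: 1.002
grasp_force: 0.0
```

```bash
python3 - <<'E'
from h import *
s=r.grab_frame("side");t=r.grab_frame("top")
c=np.zeros((600,800,3),np.uint8)
c[:300,:400]=cv2.resize(s[150:480,200:640],(400,300),interpolation=cv2.INTER_AREA)
c[300:,:400]=cv2.resize(s[360:480,240:400],(400,300),interpolation=cv2.INTER_CUBIC)
c[:300,400:]=cv2.resize(t[165:265,210:343],(400,300),interpolation=cv2.INTER_CUBIC)
c[300:,400:]=cv2.resize(t[205:295,415:535],(400,300),interpolation=cv2.INTER_CUBIC)
cv2.imwrite("pics/h.png",c);print(r.sense()["clock"])
E
```

```text
21.8
```

View pics/h.png

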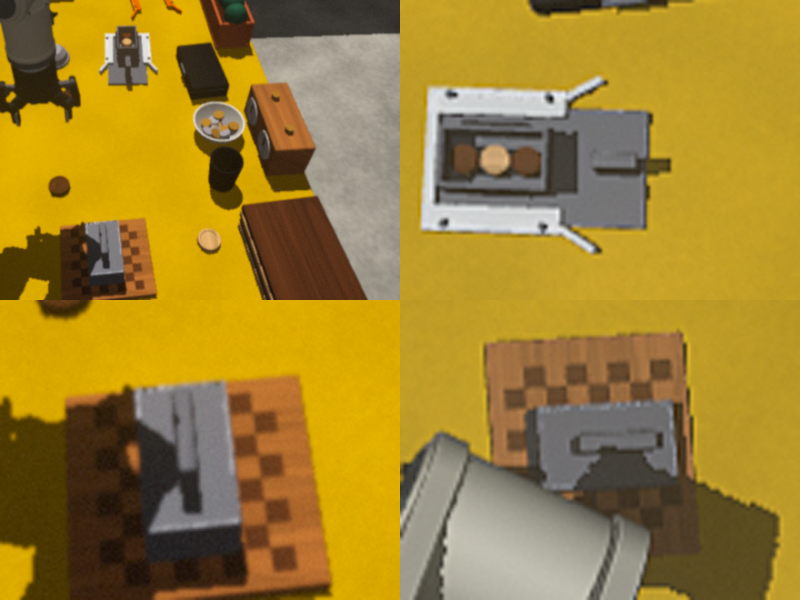

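The lid stands upright and centred on the board, with the box home in its rails and its contents showing. The other things are undisturbed, so I'm handing it in.

```bash
python3 -c "
from rig import r
print(r.sign_off())"
```

```text
the job is handed in; nothing more can be done
None
```

The job is handed in at about 22 s on the robot clock: the box is home against its end stop, released before the lid was drawn straight up, and the lid is upright in the middle of the board with the other things undisturbed. No verdict came back.

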